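# Dip the oil of the mounting press's vacuum pump

## Robot

A 6-joint arm with a two-finger parallel gripper is mounted at the origin on the work surface; the furniture and walls round the work are solid. World frame = base frame: x ahead of the robot, y to its left, z up, the work surface at z = 0. Lengths are in mm, angles in rad, forces in N, time in s.
With the tool pointing down it reaches from about 400 to 925 mm from the base axis. Payload 12.5 kg.
Tool frame: the origin (TCP) lies at the very end of the fingers, on their centre line; the grasp point (between the pads) lies 19 mm behind it; z points along the fingers, y is the line along which they close (so a half turn about z gives the same grasp; the last joint's range is limited). The gripper opens to 95 mm and grips with 3 to 60 N. Pads are 20 mm wide; open, the fingers measure 119 mm over their backs; the gripper's body (75 mm by 180 mm) begins 59 mm behind the grasp point.
Start: joints at [-1.371, 0.491, 1.559, -0, 1.092, -0.106], TCP at [188.183, -596.015, 214.661] pointing down, gripper open.
Joint ranges: [-3.1, 3.1], [-0.84, 2.19], [0.05, 2.79], [-1.13, 4.28], [0.06, 2.93], [-2.69, 2.69]. Speed limits (rad/s): [2.22, 2.22, 2.79, 3.14, 3.14, 3.14].

## Interface

Orientations are given as [roll, pitch, yaw] about the fixed x, y, z axes, in that order (R = Rz(yaw) Ry(pitch) Rx(roll)).
In Python, from cell import state, imaging, env, spot_in, mark_of gives the robot as it stands. The module is installed in compiled form; this text tells all that it offers.
- The arm moves only by the tool step_arm, never from a script. Its argument "increments" is a list of rows, each an object with "slide": the shift along the tool's x, y, z in m, a list of three; "roll": the turn about the tool's z in rad. A call has 1 to 5 rows; each row is the pose to reach, as a shift and turn from the pose commanded when the call began, along the tool's axes at that moment; what a row does not reach only later rows make up. A row lasts 1/8 s, in which the tool goes at most 62.5 mm and 10.7 degrees, less where a joint would pass 70% of its speed; a pose out of reach is approached as far as the arm can. A call with a gripper value outside its range is refused whole. "fingers" is the opening, from 0 (shut) to 1 (fully open), set as the call begins (left out, the last holds). The fingers move at their own pace and stop on an object; the grip force is fixed at half the most. Time passes only in rows, so rows that repeat a pose let the fingers close. It gives the time, the measured TCP pose, the force, the opening and the grip force at its end, in the units of the state.
- state(): the state, without advancing time (a new reading comes with each control period).
- imaging.read_camera(name): name is "side" or "top" or "wrist"; returns a dict with "color" (384x512x3 uint8, red, green, blue), "z_map" (384x512 float32, mm along the optical axis (not along the pixel's ray), 0 where there is no reading), "intrinsics" (3x3 intrinsics, pixels), "camera_from_world" (4x4, takes a point from world to camera coordinates). Camera axes: x right, y up, looking along -z (the intrinsics and any distortion apply to the point x, -y, -z); pixel columns grow to the right and rows downward; lengths in mm; the calibration is good to about 2 mm. A picture is of the moment at which its call begins.
- env.job_done(): hands the job in; it is judged then, once.
Trained networks look in the newest picture that a camera, given by its name, has taken for a name from the list of things; names that differ only in an ending like _2 or _b are one class to them, and where a whole thing is asked for, a point or a joint stands for the part that bears it (a point fixed in the world has none). Each returns a list of dicts, best first, with "confidence" (0 to 1); they miss things now and then, are a little off and sometimes report something else, mostly with a low value. They report only what shows in the picture. A call takes as long as a camera call. They do not tell look-alikes from the thing itself.
- spot_in(camera, target): "bbox" ([left, top, right, bottom] in pixels, round what is visible of it).
- mark_of(camera, target): "uv" ([column, row] in pixels: a listed point, or the origin of a listed thing).
The state is a dict: "t": time; "joints": joint angles; "qvel": joint speeds; "tau": joint torques, N m; "eef_pos": TCP position; "tcp_rot": TCP orientation; "ft_force": force on the tool from outside, world axes, zero at the start; "moment": the same for the moment, N m; "opening": opening from 0.0 (shut) to 1.0 (fully open); "grip_force": force on a finger pad.
Only numpy, scipy, OpenCV 4.12 (cv2) and the standard library are available. Lean on these libraries where they do the work, as an engineer would, in place of code of your own. Each camera call takes 0.05 s, during which the arm holds its last target. There are 200 camera calls.

## Task

Check the oil of the mounting press's vacuum pump: take the wiped dipstick from the bench by its yellow grip, slide it tip first into the pump's slanting dip tube until its brass collar rests on the mouth of the tube, without forcing it, and leave it seated for about a second. Then draw it right out and present it for reading: hold it level and still, its tip over the inside of the white drip tray that catches the drops, about a hand's breadth (10 cm) above the bench, never letting the dipstick touch the tray. Finish while holding it like that, without putting it down or letting go, and leave the tray, bottle, tape roll, tape measure and snips where they are.

Things in the scene. Friction and masses are not known exactly. Their poses are not given: they have to be found in the camera images.
- dipstick: Dipstick lying level on the bench, loose, 208 mm long, 0.09 kg. Origin: on its axis, middle of the collar's seating face. x runs to the tip, z up as it lies (axis 13 mm above the bench). Steel rod 9 mm in diameter to x = +130 mm, last 6 mm tapered to 5 mm; brass collar 26 mm in diameter, x = -8 to 0; yellow flat-sided grip, x = -78 to -8 mm, 18 mm wide (y), 26 mm high (z), centred on the axis
- dipstick_tip (a point): the tip of the dipstick, 130 mm from its origin along its x
- dipstick_grip (a point): the middle of the dipstick's yellow grip, on the axis, at x = -43 mm of the dipstick
- dip_tube: Steel dip tube, fixed to the pump. Origin: centre of its mouth in the plane of the rim, 138 mm above the bench. Its z axis is the tube's axis and points out of the mouth, up at 40 degrees above the horizontal, away from the casing. Bore 13 mm, flared over the last 12 mm to 22 mm at the rim; rim 28 mm outside; straight and clear inside for 138 mm
- vacuum_pump: Small vacuum pump, fixed: blue oil casing 90 x 120 mm, 118 mm high, front cover with amber sight glass towards -x, grey motor behind (overall x = -61 to +168 mm, at most 148 mm high). Origin: under the middle of the casing, on the bench; the dip tube comes out of its +y side, mouth at y = +100 mm, axis in the y-z plane
- drip_tray: white open tray, loose, 133 mm (its x) by 298 mm (its y), walls 44 mm high. Origin: centre of its underside; z up
- solvent_bottle: flat clear bottle with black cap, 31 x 57 x 138 mm, standing loose beyond the tray; origin at the centre of its underside
- tape_roll: roll of tan packing tape, 102 x 93 x 58 mm, lying flat, loose; origin at the centre of its underside
- tape_measure: round yellow tape measure, 64 x 72 x 25 mm, loose; origin at the centre of its underside
- snips: small side cutters, 46 x 125 x 12 mm, loose; origin at the centre of their underside
Things that resemble listed ones, but are neither listed nor needed, are in the scene too. What is shaped like the tape_roll but green, red or turquoise is not meant.

How it is judged (in metres and radians):
On the way, in this order (a step that is already met when the one before it is completed fails the run):
1. the dipstick is fully home in the dip tube, its collar resting on the mouth, for half a second (z of dipstick in the frame of dip_tube between -0.004 and 0.003 m and distance between dipstick and dip_tube below 0.006 m and z of dipstick_tip in the frame of dip_tube below -0.12 m and angle between the x axis of dipstick and the z axis of dip_tube, either way round below 0.06 rad), for 0.5 s.
2. the dipstick is drawn right out of the tube, its tip clear of the mouth and held (z of dipstick_tip in the frame of dip_tube above 0.01 m and contact force between the fingers and dipstick above 1 N), for 0.1 s.
At the end, for the whole second after the job is handed in: The fingers hold the dipstick, still and level within 6.8 degrees, and nothing else carries it (no contact with pump, tray, bottle or tape roll); its tip is 65 to 180 mm above the bench and over the inside of the white tray (contact force between the fingers and dipstick above 1 N and angle between dipstick's own x axis and vertical between 1.45 and 1.69 rad and height (world z) of dipstick_tip between 0.065 and 0.18 m and x of dipstick_tip in the frame of drip_tray between -0.062 and 0.062 m and y of dipstick_tip in the frame of drip_tray between -0.144 and 0.144 m and linear speed of dipstick below 0.03 m/s and angular speed of dipstick below 0.2 rad/s and contact force between dipstick and vacuum_pump below 0.2 N and contact force between dipstick and drip_tray below 0.2 N and contact force between dipstick and solvent_bottle below 0.2 N and contact force between dipstick and tape_roll below 0.2 N); the arm keeps its last pose, push and grip.
It fails at once if the dipstick touches the drip tray (contact force between dipstick and drip_tray above 0.5 N).
It fails at once if the dipstick is forced against the pump or its tube (over 60 N) (contact force between dipstick and vacuum_pump above 60 N).
It fails at once if the tray is pushed away (over 30 mm) (distance of drip_tray from where it was at the start of the episode above 0.03 m).
It fails at once if a bystander is disturbed (moved over 30 mm) (distance of any of solvent_bottle, tape_roll, tape_measure, snips from where it was at the start of the episode above 0.03 m).
It also fails if it takes over 64 s, if anything falls off the work surface, if the arm or the gripper's body presses on something with over 40 N, if the wrist force passes 120 N, or if a joint passes its speed limit or range.

## Working session

There is one attempt and no reset: what is moved stays moved. The work goes in short steps, Python scripts to look and compute and a tool call to move; the robot and the scene stay as the last step left them, time stands still between calls to the robot, and variables do not carry over. Pictures are saved under pics/ and viewed, at most 10 in all, crops included, and the job is handed in when it is done.

Besides the shell and the picture viewer there is one more tool, called after ">>>" as name([rows], argument=value, ...), one row to a line, values as JSON. step_arm: Moves the arm, as the interface text tells. Its arguments: {"type":"object","properties":{"increments":{"type":"array"},"fingers":{"type":"number"}},"required":["increments"]}

```bash
mkdir -p pics; ls
cat > h.py <<'E'
import numpy as np, cv2
from cell import state, imaging, env, spot_in, mark_of
def shot(n):
    d=imaging.read_camera(n); return d
def unproj(d,uv,z=None):
    """pixel -> world; by depth or on plane world z"""
    K=d["intrinsics"];T=np.linalg.inv(d["camera_from_world"])
    r=np.array([(uv[0]-K[0,2])/K[0,0],-(uv[1]-K[1,2])/K[1,1],-1.])
    o=T[:3,3];w=T[:3,:3]@r
    if z is None:
        s=d["z_map"][int(round(uv[1])),int(round(uv[0]))]
    else: s=(z-o[2])/w[2]
    return o+s*w
def cloud(d):
    K=d["intrinsics"];T=np.linalg.inv(d["camera_from_world"])
    v,u=np.mgrid[:384,:512];s=d["z_map"]
    r=np.stack([(u-K[0,2])/K[0,0],-(v-K[1,2])/K[1,1],-np.ones_like(s)],-1)*s[...,None]
    return r@T[:3,:3].T+T[:3,3]
E
python3 - <<'E'
from h import *
s=state();print(s)
ims=[]
for n in ["side","top"]:
    d=shot(n);np.savez(n+"0.npz",**d);ims.append(d["color"])
    print(n,np.linalg.inv(d["camera_from_world"]).round(2).tolist(),d["intrinsics"].tolist())
    for t in ["dipstick","dipstick_tip","dipstick_grip","dip_tube","vacuum_pump","drip_tray","solvent_bottle","tape_roll","tape_measure","snips"]:
        print(t,[(np.round(m["uv"]).tolist(),round(m["confidence"],2)) for m in mark_of(n,t)][:4])
    cv2.imwrite(f"pics/{n}0.png",cv2.resize(d["color"],(768,576))[...,::-1])
E
```

```text
pics
{'t': 0.0, 'joints': array([-1.37057876e+00,  4.91594350e-01,  1.55945758e+00, -1.52850458e-05,
        1.09169654e+00, -1.05594481e-01]), 'qvel': array([-0.00130316,  0.00089882,  0.00015218,  0.00087905, -0.00077777,
        0.00052125]), 'tau': array([ 3.13688208e-03, -6.12640357e+01, -2.58178675e+01,  6.93825656e-02,
        4.82245430e-02, -1.47044966e-04]), 'eef_pos': array([ 188.13931029, -595.75161355,  214.03733449]), 'tcp_rot': array([-3.14044184e+00, -1.08341018e-04,  3.05819036e-01]), 'ft_force': array([-0.54650141,  0.42865749,  0.41188653]), 'moment': array([ 0.01854166, -0.02864025,  0.00157866]), 'grip_force': 0.0, 'opening': 0.9961764060098875}
side [[-1.0, -0.03, 0.03, 461.53], [0.04, -0.41, 0.91, 1421.25], [-0.02, 0.91, 0.41, 668.03], [0.0, 0.0, 0.0, 1.0]] [[349.5338466276901, 0.0, 257.7132334223249], [0.0, 349.5338466276901, 193.8697284141573], [0.0, 0.0, 1.0]]
dipstick [([245.0, 225.0], 0.48), ([247.0, 232.0], 0.32)]
dipstick_tip [([237.0, 210.0], 0.57)]
dipstick_grip [([247.0, 230.0], 0.65)]
dip_tube [([226.0, 160.0], 0.44)]
vacuum_pump [([227.0, 178.0], 0.
[... 310 characters left out ...]
.9], [-1.0, 0.03, -0.01, 151.17], [-0.0, 0.12, 0.99, 1396.1], [0.0, 0.0, 0.0, 1.0]] [[386.59968022265866, 0.0, 254.32916580337124], [0.0, 386.59968022265866, 190.50825972564226], [0.0, 0.0, 1.0]]
dipstick [([232.0, 176.0], 0.78)]
dipstick_tip [([266.0, 169.0], 0.56)]
dipstick_grip [([217.0, 182.0], 0.51), ([231.0, 177.0], 0.26)]
dip_tube [([360.0, 149.0], 0.48)]
vacuum_pump [([376.0, 161.0], 0.74), ([232.0, 174.0], 0.69)]
drip_tray [([309.0, 175.0], 0.74)]
solvent_bottle [([274.0, 129.0], 0.82), ([219.0, 180.0], 0.21)]
tape_roll [([131.0, 199.0], 0.93), ([251.0, 216.0], 0.79), ([210.0, 262.0], 0.79), ([229.0, 140.0], 0.78)]
tape_measure [([179.0, 164.0], 0.72)]
snips [([361.0, 204.0], 0.64)]
```

View pics/top0.png

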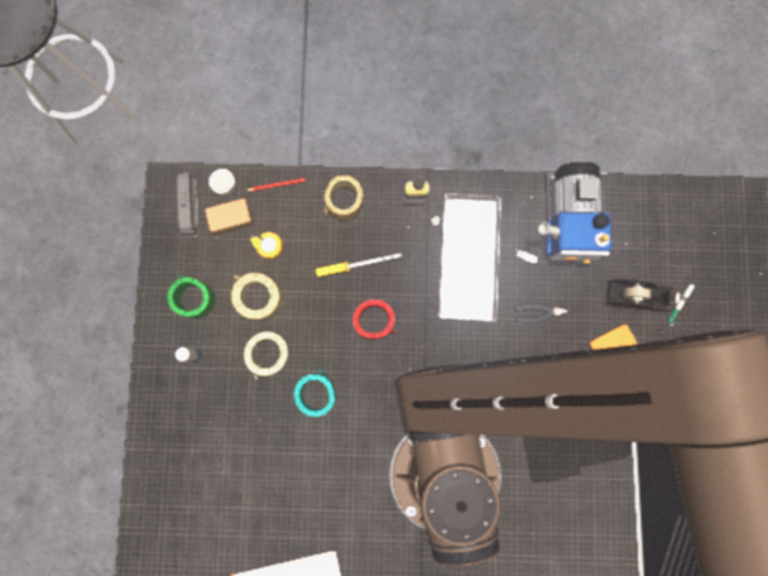

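View pics/side0.png

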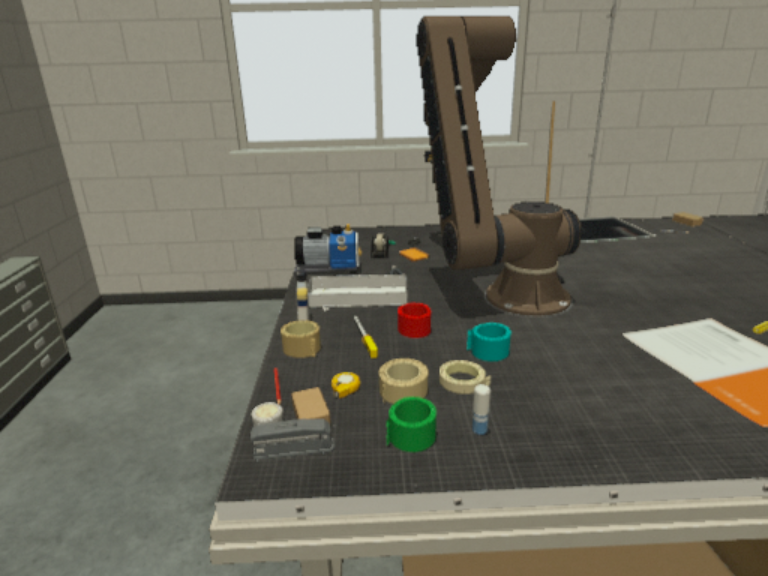

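The top view (768 px wide) shows the dipstick at (316–402, 255–275) with its tip to the right, the white tray at (440–500, 195–320), and the blue pump at (550–610, 165–260). The tube mouth is near (543, 229). The side view agrees. Next I measure, and crop the dipstick to confirm it.

Run:
```python
from h import *
d=dict(np.load("top0.npz"));P=cloud(d);c=d["color"]
def reg(name,m):
    q=P[m];print(name,len(q),np.percentile(q,[3,50,97],axis=0).round(0).tolist())
hsv=cv2.cvtColor(c,cv2.COLOR_RGB2HSV)
roi=np.zeros(c.shape[:2],bool)
# dipstick
r=roi.copy();r[164:188,206:272]=1
yl=r&(hsv[...,1]>150)&(hsv[...,2]>120)
st=r&(c.min(2)>110)&~yl
reg("grip",yl);reg("rod",st)
allm=(yl|st);ys,xs=np.nonzero(allm)
W=np.array([unproj(d,(x,y),13) for x,y in zip(xs,ys)])[:,:2]
vx,vy,x0,y0=cv2.fitLine(W.astype(np.float32),cv2.DIST_HUBER,0,.01,.01).ravel()
dv=np.array([vx,vy]); dv*= -np.sign(vy); t=(W-[x0,y0])@dv
tg=t[[yl[y,x] for x,y in zip(xs,ys)]]
print("dir",dv,np.degrees(np.arctan2(dv[1],dv[0])),"len",t.min(),t.max(),"grip t",tg.min(),tg.max())
for a in (t.min(),t.max(),t.min()+35): print((np.array([x0,y0])+a*dv).round(1))
# tray
r=roi.copy();r[125:218,285:340]=1
w=r&(c.min(2)>170);reg("tray",w)
print("tray rect",cv2.minAreaRect(P[w][:,:2].astype(np.float32)))
hs=P[...,2]
# pump
r=roi.copy();r[100:185,350:412]=1
reg("blue",r&(c[...,2]>150)&(c[...,0]<90))
b=r&(c[...,2]>150)&(c[...,0]<90)&(hs>100)
reg("bluetop",b);print(cv2.minAreaRect(P[b][:,:2].astype(np.float32)))
r=roi.copy();r[140:165,352:372]=1
t=r&(hs>60);reg("tube",t)
for v in range(144,162): print(v,hs[v,354:374].round(0).astype(int).tolist())
cv2.imwrite("pics/crop.png",np.hstack([cv2.resize(c[155:195,200:280],(400,200)),cv2.resize(c[130:170,340:420],(400,200))])[...,::-1])
for t,n in [((360,149),"tube")]: print(n,unproj(d,t,138).round(1))
s=dict(np.load("side0.npz"));print(unproj(s,(226,160)).round(1))
```

```text
grip 41 [[459.0, 252.0, 10.0], [468.0, 283.0, 22.0], [486.0, 316.0, 28.0]]
rod 210 [[465.0, 99.0, -4.0], [496.0, 191.0, 15.0], [519.0, 304.0, 27.0]]
dir [ 0.23446292 -0.97212505] -76.44003 len -107.39975454513107 110.06604139805353 grip t -107.39975454513107 -38.04479437351537
[465.8 316.5]
[516.8 105.1]
[474.  282.5]
tray 3020 [[371.0, -113.0, -4.0], [511.0, -50.0, 2.0], [652.0, 17.0, 42.0]]
tray rect ((451.19049072265625, -21.431991577148438), (215.8118896484375, 446.93341064453125), 71.70397186279297)
blue 37 [[523.0, -345.0, 32.0], [564.0, -238.0, 112.0], [599.0, -233.0, 119.0]]
bluetop 26 [[523.0, -346.0, 107.0], [573.0, -308.0, 115.0], [600.0, -236.0, 123.0]]
((560.9161987304688, -291.11114501953125), (75.86328887939453, 110.64897155761719), 2.238093852996826)
tube 142 [[532.0, -237.0, 64.0], [560.0, -225.0, 122.0], [600.0, -191.0, 145.0]]
144 [-9, -4, 2, -3, -2, -2, 2, -2, -6, 0, -8, 17, 17, 19, 19, 13, 89, 108, 112, 119]
145 [-1, -4, -1, 3, -1, -2, -1, -1, -5, 1, 1, 17, 19, 21, 18, 78, 85, 103, 111, 113]
146 [2, -1, -5, 1, 1, -1, -2, 4, 1, -3, -1, 1396, 26, 51, 62, 76, 92, 10
[... 709 characters left out ...]
5, 145, 135, 133, 132, 127, 125, 123, 116, 116]
155 [-3, 2, -3, 0, -2, 2, 130, 132, 128, 138, 142, 130, 129, 128, 124, 117, 119, 114, 117, 116]
156 [-3, -5, 1, -5, -4, 4, 0, -4, 135, -4, -6, 35, 52, 54, 115, 116, 120, 111, 110, 115]
157 [-6, 4, -1, 0, -1, 2, 1, -1, -7, 1, -5, 33, 46, 53, 64, 98, 94, 106, 110, 117]
158 [-2, -2, 0, -3, -4, -1, -1, -3, -7, 3, -1, 32, 52, 55, 65, 77, 98, 97, 110, 110]
159 [-2, -1, -3, -3, 4, 0, -2, -7, 2, -1, 2, 32, 47, 53, 62, 78, 84, 101, 105, 110]
160 [3, 0, -6, 4, -5, 0, -1, -3, -5, 0, -2, 37, 52, 56, 59, 79, 84, 93, 110, 117]
161 [-3, -6, -5, -4, 1, -4, -4, 1, -2, 3, 8, 41, 50, 49, 64, 75, 87, 98, 111, 116]
tube [ 570.6 -188.6  138. ]
[ 566.  -212.4  127.3]
```

View pics/crop.png

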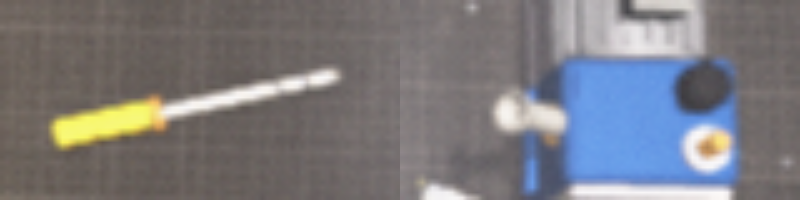

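The crop confirms the dipstick: yellow flat grip, brass collar and notched rod. Grip centre ≈ (475, 278), pointing about -76°, and its length is right. The tube mouth is near (570, -190, 138) with its axis about +y. On the way to the dipstick I'll stop over the pump for a closer wrist look.

>>> step_arm([
  {"slide":[0.041,-0.034,-0.012],"roll":-0.12},
  {"slide":[0.082,-0.068,-0.024],"roll":-0.24},
  {"slide":[0.123,-0.101,-0.036],"roll":-0.36},
  {"slide":[0.164,-0.135,-0.048],"roll":-0.48},
  {"slide":[0.206,-0.169,-0.06],"roll":-0.6},
])

```text
t: 1.72
eef_pos: [334.4, -371.3, 275.2]
tcp_rot: [3.141, 0.0, 0.909]
ft_force: [0.8, -0.5, 0.4]
opening: 1.0
grip_force: 0.0
```

>>> step_arm([
  {"slide":[0.053,-0.005,-0.012],"roll":-0.13},
  {"slide":[0.106,-0.009,-0.024],"roll":-0.26},
  {"slide":[0.159,-0.014,-0.036],"roll":-0.39},
  {"slide":[0.212,-0.018,-0.048],"roll":-0.52},
  {"slide":[0.266,-0.023,-0.06],"roll":-0.665},
])

```text
t: 2.35
eef_pos: [480.5, -147.7, 335.3]
tcp_rot: [3.141, 0.0, 1.575]
ft_force: [-0.1, -0.1, 0.6]
opening: 0.997
grip_force: 0.0
```

Run:
```python
from h import *
d=shot("wrist");np.savez("w1.npz",**d);print(state()["eef_pos"],state()["tcp_rot"],np.linalg.inv(d["camera_from_world"]).round(2).tolist())
for t in ["dip_tube","vacuum_pump","drip_tray"]: 
    for m in mark_of("wrist",t)[:2]: print(t,m["uv"],m["confidence"],unproj(d,m["uv"]).round(1) if 0<=m["uv"][0]<511 and 0<=m["uv"][1]<383 else "")
cv2.imwrite("pics/w1.png",cv2.resize(d["color"],(768,576))[...,::-1])
```

```text
[ 483.04629602 -143.7238194   336.65603217] [ 3.13834660e+00 -6.05592044e-04  1.58485130e+00] [[1.0, -0.0, -0.0, 480.28], [0.0, 0.96, 0.27, -70.83], [0.0, -0.27, 0.96, 505.52], [0.0, 0.0, 0.0, 1.0]]
dip_tube [197.2, 201.2] 0.47 [ 386.7 -225.9   -0.5]
vacuum_pump [306.7, 241.5] 0.75 [ 543.3 -242.1  116.9]
drip_tray [279.5, 83.6] 0.68 [512.1 -49.3   3. ]
```

View pics/w1.png

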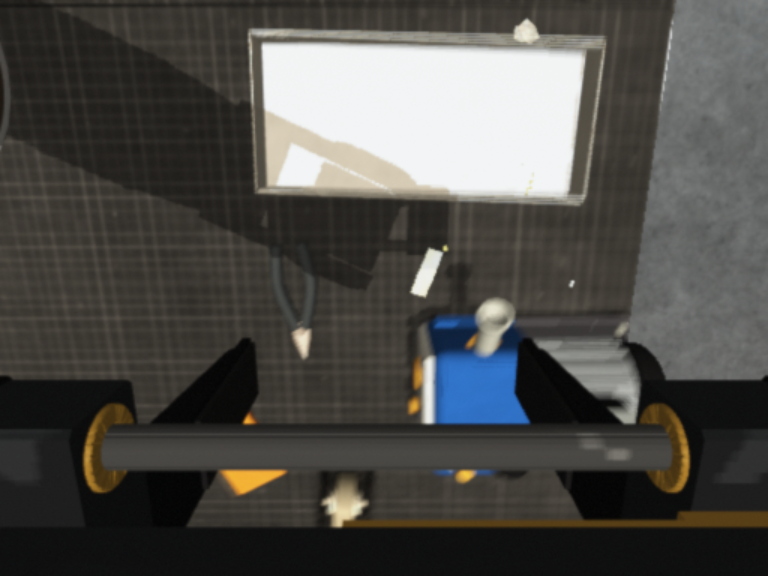

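The wrist view shows the tube mouth at (495, 315) of 768×576, the pump's blue casing below it, the tray at (250–605, 30–205) and the snips at (295, 300). Next I fit the rim and the tube axis from depth.

Run:
```python
from h import *
d=dict(np.load("w1.npz"));P=cloud(d);c=d["color"].astype(int)
r=np.zeros((384,512),bool);r[190:242,308:348]=1
tube=r&(P[...,2]>85)&(abs(c[...,2]-c[...,0])<60)
q=P[tube];print(len(q),np.percentile(q,[2,50,98],axis=0).round(1).tolist())
# direction of tube in plan: midline of tube by y bins
for y in range(-250,-180,6):
    m=q[(q[:,1]>=y)&(q[:,1]<y+6)]
    if len(m)>4: print(y,len(m),m[:,0].min().round(1),m[:,0].max().round(1),((m[:,0].min()+m[:,0].max())/2).round(1),m[:,2].max().round(1))
# pump yaw: blue top
b=(c[...,2]>130)&(c[...,0]<70)&(abs(P[...,2]-118)<6)
print("bluetop",b.sum(),np.percentile(P[b],[1,50,99],axis=0).round(1).tolist())
# casing +y top edge
xs=np.arange(490,620,8);E=[]
for x in xs:
    m=b&(abs(P[...,0]-x)<4)
    if m.sum()>8:E.append((x,np.percentile(P[m][:,1],98)))
print(np.round(E,1).tolist())
R=np.zeros_like(r);R[10:140,150:410]=1
w=R&(P[...,2]>36)&(P[...,2]<50)
rc=cv2.minAreaRect(P[w][:,:2].astype(np.float32));print("tray",rc)
cv2.imwrite("pics/w1c.png",cv2.resize(d["color"][185:245,285:365],(800,600),interpolation=cv2.INTER_CUBIC)[...,::-1])
```

```text
762 [[528.3, -235.7, 87.6], [562.7, -204.6, 128.9], [593.2, -138.2, 339.8]]
-238 132 547.2 597.7 572.5 118.8
-232 47 552.9 571.0 562.0 124.6
-226 45 554.2 571.4 562.8 129.8
-220 47 553.6 570.8 562.2 134.8
-214 65 553.7 570.0 561.9 138.9
-208 104 551.3 571.5 561.4 149.2
-202 131 549.7 575.5 562.6 146.4
-196 110 549.3 576.2 562.7 139.1
-190 34 553.2 572.1 562.7 132.2
bluetop 2467 [[524.7, -297.4, 112.9], [558.2, -266.9, 118.0], [598.0, -237.4, 119.9]]
[[522.0, -241.1], [530.0, -238.4], [538.0, -237.9], [546.0, -237.8], [554.0, -237.7], [562.0, -239.2], [570.0, -237.8], [578.0, -237.5], [586.0, -237.2], [594.0, -238.7], [602.0, -286.5]]
tray ((512.5035400390625, -48.16575622558594), (132.9357452392578, 297.989013671875), 88.2692642211914)
```

View pics/w1c.png

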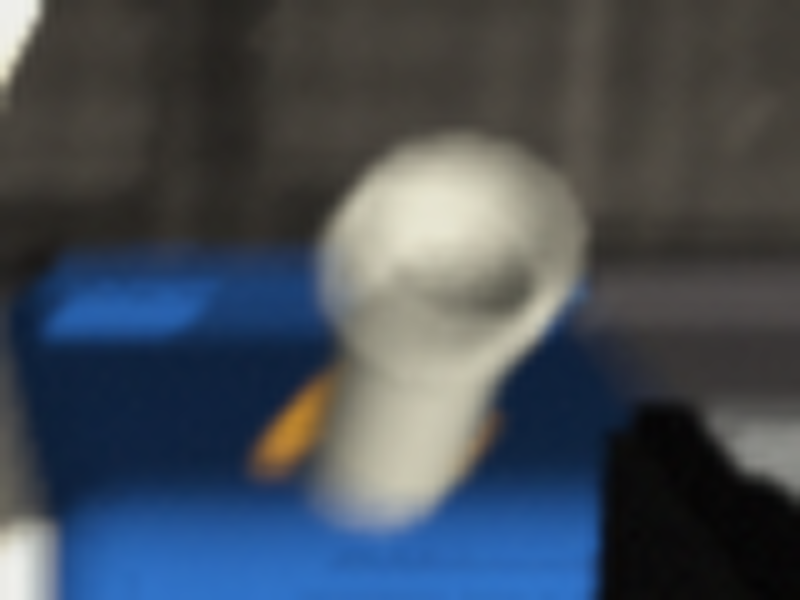

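Mouth at (562.6, -197.5, 138), axis along +y to within about 0.01 rad. This matches casing face + 40 mm, and the rim height checks. The tray measures 133×298, centred at (512.5, -48). Moving to hover over the grip.

>>> step_arm([
  {"slide":[0.05,-0.001,0.01],"roll":-0.05},
  {"slide":[0.1,-0.002,0.02],"roll":-0.1},
  {"slide":[0.15,-0.003,0.03],"roll":-0.15},
  {"slide":[0.2,-0.004,0.04],"roll":-0.2},
  {"slide":[0.25,-0.005,0.05],"roll":-0.237},
])

```text
t: 3.18
eef_pos: [474.5, 100.7, 284.1]
tcp_rot: [-3.141, 0.0, 1.806]
ft_force: [-0.2, -0.4, -0.6]
opening: 1.002
grip_force: 0.0
```

>>> step_arm([
  {"slide":[0.043,0.0105,0.034]},
  {"slide":[0.086,0.021,0.067]},
  {"slide":[0.129,0.031,0.1]},
  {"slide":[0.172,0.042,0.134]},
  {"slide":[0.172,0.042,0.134]},
])

```text
invalid input at $.increments[0]: expected keys slide, roll
```

Run:
```python
from h import *
d=shot("wrist");np.savez("w2.npz",**d);s=state();print(s["eef_pos"],s["tcp_rot"])
P=cloud(d);c=d["color"];hsv=cv2.cvtColor(c,cv2.COLOR_RGB2HSV)
yl=(hsv[...,0]>20)&(hsv[...,0]<36)&(hsv[...,1]>150)&(hsv[...,2]>110)&(P[...,2]<45)&(abs(P[...,0]-475)<60)&(abs(P[...,1]-280)<70)
print(yl.sum())
q=P[yl];t=q[q[:,2]>21];print(len(t),cv2.minAreaRect(t[:,:2].astype(np.float32)),np.median(t[:,2]))
hs=(P[...,2]>7)&(P[...,2]<60)&(abs(P[...,0]-490)<50)&(P[...,1]>80)&(P[...,1]<240)
if hs.sum(): 
    print(hs.sum(), np.round(cv2.fitLine(P[hs][:,:2].astype(np.float32),cv2.DIST_HUBER,0,.01,.01).ravel(),3))
p=dict(np.load("top0.npz"));Q=cloud(p);m=np.zeros((384,512),bool);m[146:157,359:368]=1;m&=(Q[...,2]>105);print("rim top cam",np.percentile(Q[m],[3,50,97],axis=0).round(1).tolist())
cv2.imwrite("pics/w2.png",cv2.resize(c,(768,576))[...,::-1])
```

```text
[473.65616013 104.77268756 282.91523832] [-3.13990262e+00 -1.56825544e-03  1.80913025e+00]
699
681 ((478.9874267578125, 268.8348693847656), (17.783458709716797, 48.43561935424805), 14.638201713562012) 25.59748010245613
756 [ 2.54000e-01 -9.67000e-01  5.00164e+02  1.81340e+02]
rim top cam [[549.3, -212.6, 121.8], [562.2, -200.7, 130.1], [573.1, -188.0, 147.1]]
```

View pics/w2.png

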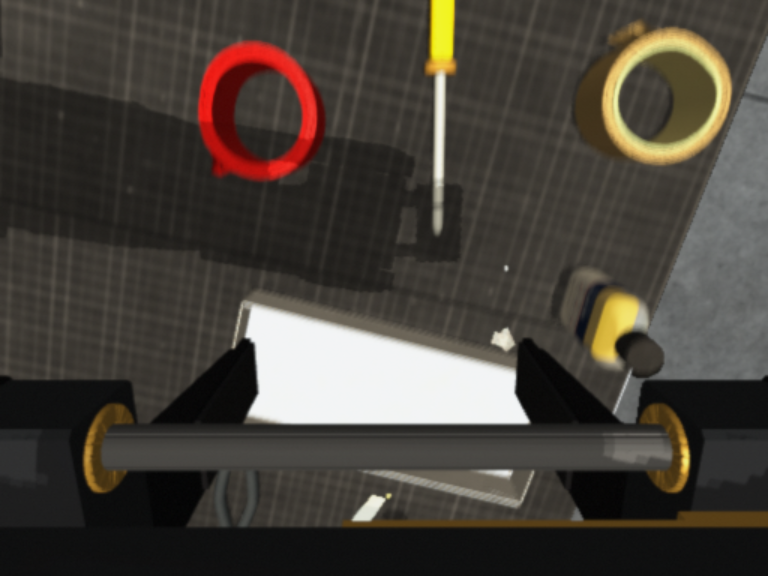

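The wrist view shows the dipstick clear on the bench, with its grip at (442, 30), collar at (440, 67) and tip at (437, 232). The red roll and the tan roll lie well to either side. Refined grip centre ≈ (475.5, 279), axis -75.4°.

>>> step_arm([
  {"slide":[0.035,0.009,0.033],"roll":-0.005},
  {"slide":[0.07,0.017,0.066],"roll":-0.01},
  {"slide":[0.105,0.026,0.099],"roll":-0.015},
  {"slide":[0.14,0.035,0.132],"roll":-0.018},
  {"slide":[0.173,0.043,0.165],"roll":-0.018},
])

```text
t: 3.85
eef_pos: [476.4, 278.5, 118.3]
tcp_rot: [-3.141, 0.0, 1.823]
ft_force: [1.4, -0.4, -0.3]
opening: 0.998
grip_force: 0.0
```

Run:
```python
from h import *
imaging.read_camera("side")
d=shot("wrist");s=state();print(s["eef_pos"],s["tcp_rot"])
P=cloud(d);c=d["color"];hsv=cv2.cvtColor(c,cv2.COLOR_RGB2HSV)
yl=(hsv[...,0]>20)&(hsv[...,0]<36)&(hsv[...,1]>150)&(hsv[...,2]>110)&(P[...,2]<45)&(abs(P[...,0]-475)<60)&(abs(P[...,1]-280)<70)
t=P[yl&(P[...,2]>20)]
print(len(t),cv2.minAreaRect(t[:,:2].astype(np.float32)),np.median(t,axis=0),np.percentile(t,[1,99],axis=0))
```

```text
[474.98365908 279.10836568 116.29145351] [-3.13654460e+00  8.29361077e-04  1.82525976e+00]
2025 ((475.6021728515625, 278.7579040527344), (19.543684005737305, 77.97081756591797), 14.206222534179688) [475.71485822 281.90027171  25.7339766 ] [[460.91747007 241.7561874   21.53964879]
 [491.48769227 316.65667686  27.65705815]]
```

>>> step_arm([
  {"slide":[0.0035,0,0.03],"roll":0},
  {"slide":[0.0035,0,0.06],"roll":0},
  {"slide":[0.0035,0,0.085],"roll":0},
  {"slide":[0.0035,0,0.105],"roll":0},
  {"slide":[0.0035,0,0.112],"roll":0},
])

```text
t: 4.58
eef_pos: [475.5, 280.7, 7.3]
tcp_rot: [-3.141, 0.0, 1.824]
ft_force: [0.4, 0.2, 0.3]
opening: 0.998
grip_force: 0.0
```

>>> step_arm([
  {"slide":[0,0,0.001],"roll":0},
  {"slide":[0,0,0.002],"roll":0},
])

```text
t: 4.82
eef_pos: [475.6, 282.1, 6.4]
tcp_rot: [3.14, -0.0, 1.825]
ft_force: [0.5, 0.1, -0.0]
opening: 0.999
grip_force: 0.0
```

>>> step_arm([
  {"slide":[0,0,0.002],"roll":0},
  {"slide":[0,0,0.003],"roll":0},
  {"slide":[0,0,0.003],"roll":0},
])

```text
t: 5.2
eef_pos: [475.0, 282.4, 2.6]
tcp_rot: [3.142, 0.0, 1.826]
ft_force: [-0.1, -0.2, -0.5]
opening: 0.999
grip_force: 0.0
```

>>> step_arm([
  {"slide":[0,0,0],"roll":0},
  {"slide":[0,0,0],"roll":0},
  {"slide":[0,0,0],"roll":0},
  {"slide":[0,0,0],"roll":0},
  {"slide":[0,0,0],"roll":0},
], fingers=0)

```text
t: 5.82
eef_pos: [475.1, 282.3, 2.6]
tcp_rot: [3.142, 0.0, 1.826]
ft_force: [-0.1, 0.5, 0.4]
opening: 0.531
grip_force: 0.0
```

>>> step_arm([
  {"slide":[0,0,0],"roll":0},
  {"slide":[0,0,0],"roll":0},
  {"slide":[0,0,0],"roll":0},
  {"slide":[0,0,0],"roll":0},
  {"slide":[0,0,0],"roll":0},
])

```text
t: 6.45
eef_pos: [475.1, 282.3, 2.6]
tcp_rot: [-3.142, 0.0, 1.826]
ft_force: [0.5, -0.6, -1.2]
opening: 0.187
grip_force: 30.0
```

>>> step_arm([
  {"slide":[0,0,-0.02],"roll":0},
  {"slide":[0,0,-0.06],"roll":0},
  {"slide":[0,0,-0.1],"roll":0},
  {"slide":[0,0,-0.15],"roll":0},
  {"slide":[0,0,-0.18],"roll":0},
])

```text
t: 7.08
eef_pos: [475.3, 282.5, 184.9]
tcp_rot: [3.14, -0.0, 1.826]
ft_force: [0.3, 0.7, -1.1]
opening: 0.184
grip_force: 30.0
```

>>> step_arm([
  {"slide":[-0.04,0.006,0],"roll":0.05},
  {"slide":[-0.09,0.012,0],"roll":0.1},
  {"slide":[-0.14,0.018,0],"roll":0.15},
  {"slide":[-0.19,0.024,0],"roll":0.2},
  {"slide":[-0.237,0.029,0],"roll":0.255},
])

```text
t: 7.7
eef_pos: [563.2, 58.6, 182.5]
tcp_rot: [-3.141, 0.0, 1.569]
ft_force: [0.5, 0.2, 0.1]
opening: 0.187
grip_force: 30.0
```

>>> step_arm([
  {"slide":[0,0,0.01],"roll":0},
  {"slide":[0,0,0.03],"roll":0},
  {"slide":[0,0,0.045],"roll":0},
  {"slide":[0,0,0.053],"roll":0},
  {"slide":[0,0,0.053],"roll":0},
])

```text
t: 8.32
eef_pos: [562.7, 60.7, 129.2]
tcp_rot: [-3.141, 0.0, 1.571]
ft_force: [-0.2, 0.2, -1.6]
opening: 0.189
grip_force: 30.0
```

```bash
cat > look.py <<'E'
from h import *
import sys
d=shot("side");s=state();print(s["t"],s["eef_pos"].round(1),s["tcp_rot"].round(3),s["ft_force"].round(1),s["grip_force"])
P=cloud(d);c=d["color"]
g=s["eef_pos"]+[0,0,19]
w=shot("wrist");Q=cloud(w)
for n,X in (("side",P),("wrist",Q),("top",cloud(shot("top")))):
    # rod points: in the band below/ahead of the fingers
    m=(abs(X[...,0]-g[0])<25)&(X[...,1]<g[1]-54)&(X[...,1]>max(g[1]-175,float(sys.argv[1])))&(X[...,2]>float(sys.argv[2]))&(X[...,2]<g[2]+40)
    if m.sum()>8:
        q=X[m].astype(np.float32);v=cv2.fitLine(q,cv2.DIST_HUBER,0,.01,.01).ravel();v[:3]*=-np.sign(v[1])
        print(n,m.sum(),"dir",v[:3].round(3),"at",v[3:].round(1),"slope deg",np.degrees(np.arcsin(v[2])).round(1),"yaw off",np.degrees(v[0]).round(1),"ymin",np.percentile(q[:,1],1).round(1))
E
python3 look.py -400 90
```

```text
8.375 [563.   60.6 129.7] [-3.142  0.     1.571] [-0.3 -0.5 -0.5] 29.975858330726624
wrist 24 dir [ 0.987 -0.098 -0.13 ] at [563.9   5.8 143. ] slope deg -7.5 yaw off 56.5 ymin 3.5
top 37 dir [ 0.002 -1.     0.003] at [560.5 -87.2 143.2] slope deg 0.2 yaw off 0.1 ymin -110.0
```

>>> step_arm([
  {"slide":[-0.03,0,0.0025],"roll":0},
  {"slide":[-0.055,0,0.0025],"roll":0},
  {"slide":[-0.072,0,0.0025],"roll":0},
  {"slide":[-0.078,0,0.0025],"roll":0},
  {"slide":[-0.078,0,0.0025],"roll":0},
])

```text
t: 9.1
eef_pos: [563.0, -17.7, 127.2]
tcp_rot: [3.141, 0.0, 1.57]
ft_force: [-0.9, 0.9, -1.5]
opening: 0.188
grip_force: 30.0
```

```bash
cat > ovl.py <<'E'
from h import *
import sys
d=shot("top");s=state();print(s["t"],s["eef_pos"].round(1),s["ft_force"].round(1))
P=cloud(d);v0,u0=130,318
cv2.imwrite(sys.argv[1],cv2.resize(d["color"][130:172,318:374],(784,588),interpolation=cv2.INTER_CUBIC)[...,::-1])
m=(abs(P[...,0]-561)<16)&(P[...,1]<-120)&(P[...,1]>-212)&(P[...,2]>110)&(P[...,2]<175)
q=P[m]
for y in range(-210,-120,5):
    b=q[(q[:,1]>=y)&(q[:,1]<y+5)]
    if len(b): print(y,len(b),b.min(0)[[0,2]].round(1),b.max(0)[[0,2]].round(1))
E
python3 ovl.py pics/t1.png
```

```text
9.15 [563.  -17.4 127.2] [-0.5 -1.3 -0.8]
-210 10 [553. 120.] [567.5 147.9]
-205 13 [549.6 121.4] [574.  151.5]
-200 13 [548.9 123.4] [574.9 137.8]
-195 10 [551.7 124.8] [571.7 133.6]
-190 3 [558.1 133. ] [563.9 144.1]
-185 5 [557.  137.3] [562.6 144.1]
-180 5 [557.  133.7] [563.3 139. ]
-175 3 [560.6 135.2] [562.7 143.9]
-170 3 [559.6 136.8] [561.1 147.7]
-165 3 [559.1 140.9] [562.1 143.2]
-160 2 [558.9 140.7] [562.4 141.1]
```

View pics/t1.png

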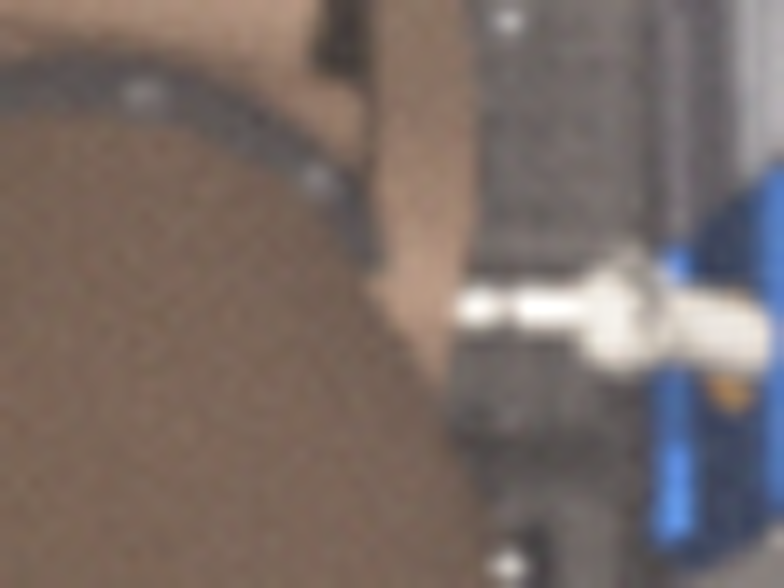

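The top crop shows the rod tip pointing into the mouth at (600, 310), about 1 mm off in x. I'll shift +1 mm in x and ease the tip into the flare.

>>> step_arm([
  {"slide":[-0.003,0.001,0],"roll":0},
  {"slide":[-0.006,0.001,0],"roll":0},
  {"slide":[-0.009,0.001,0],"roll":0},
  {"slide":[-0.011,0.001,0],"roll":0},
  {"slide":[-0.012,0.001,0],"roll":0},
])

```text
t: 9.78
eef_pos: [563.9, -29.9, 127.1]
tcp_rot: [-3.142, 0.0, 1.571]
ft_force: [1.1, -1.0, -0.7]
opening: 0.184
grip_force: 30.0
```

>>> step_arm([
  {"slide":[-0.001,0,0],"roll":0},
  {"slide":[-0.002,0,0],"roll":0},
  {"slide":[-0.003,0,0],"roll":0},
  {"slide":[-0.004,0,0],"roll":0},
])

```text
t: 10.28
eef_pos: [563.9, -33.7, 127.1]
tcp_rot: [-3.142, 0.0, 1.571]
ft_force: [-0.7, -0.4, -1.0]
opening: 0.188
grip_force: 30.0
```

>>> step_arm([
  {"slide":[-0.001,0,0],"roll":0},
  {"slide":[-0.002,0,0],"roll":0},
  {"slide":[-0.003,0,0],"roll":0},
])

```text
t: 10.65
eef_pos: [563.7, -35.2, 127.1]
tcp_rot: [-3.141, -0.002, 1.57]
ft_force: [0.3, 16.2, 0.9]
opening: 0.188
grip_force: 30.0
```

Contact was felt (16 N). Now I swing the grip up around the tip so the stick pivots in the pads.

>>> step_arm([
  {"slide":[0,0,-0.003],"roll":0},
  {"slide":[-0.0005,0,-0.006],"roll":0},
  {"slide":[-0.001,0,-0.009],"roll":0},
  {"slide":[-0.001,0,-0.012],"roll":0},
  {"slide":[-0.0015,0,-0.015],"roll":0},
])

```text
t: 11.28
eef_pos: [563.5, -37.3, 141.9]
tcp_rot: [-3.14, -0.001, 1.571]
ft_force: [-1.1, 5.4, -3.1]
opening: 0.185
grip_force: 30.0
```

```bash
cat > tilt.py <<'E'
from h import *
s=state();print(s["t"],s["eef_pos"].round(1),s["tcp_rot"].round(3),s["ft_force"].round(1),s["moment"].round(2))
w=shot("wrist");Q=cloud(w);c=w["color"];hsv=cv2.cvtColor(c,cv2.COLOR_RGB2HSV);g=s["eef_pos"]+[0,0,19]
yl=(hsv[...,0]>18)&(hsv[...,0]<36)&(hsv[...,1]>130)&(hsv[...,2]>60)&(np.linalg.norm(Q-g,axis=-1)<70)
q=Q[yl]
t=q[(q[:,1]>g[1]+8)];print(len(q),len(t))
if len(t)>20:
    v=cv2.fitLine(t.astype(np.float32),cv2.DIST_HUBER,0,.01,.01).ravel();v[:3]*=np.sign(v[1])
    print("tail dir",v[:3].round(3),"slope",np.degrees(np.arctan2(v[2],v[1])).round(1),"at rel",(v[3:]-g).round(1))
d=shot("side");m=mark_of("side","dipstick_grip");S=cloud(d);hs=cv2.cvtColor(d["color"],cv2.COLOR_RGB2HSV)
yl=(hs[...,0]>18)&(hs[...,0]<36)&(hs[...,1]>130)&(hs[...,2]>60)&(np.linalg.norm(S-g,axis=-1)<70)
if yl.sum(): print("side tail pts",yl.sum(),S[yl].mean(0).round(1),S[yl].max(0).round(1))
E
python3 tilt.py
```

```text
11.275 [563.5 -37.3 141.9] [-3.140e+00 -1.000e-03  1.571e+00] [-1.1  5.4 -3.1] [ 1.33 -0.12 -0.03]
3915 2570
tail dir [-0.023  0.997 -0.074] slope -4.2 at rel [ 0.3 23.6  5.3]
side tail pts 40 [559.8 -12.2 159.6] [569.6   3.8 173. ]
```

```bash
cat > tilt.py <<'E'
from h import *
s=state();print(s["t"],s["eef_pos"].round(1),s["ft_force"].round(1),s["moment"].round(2))
w=shot("wrist");Q=cloud(w);c=w["color"];hsv=cv2.cvtColor(c,cv2.COLOR_RGB2HSV);g=s["eef_pos"]+[0,0,19]
yl=(hsv[...,0]>18)&(hsv[...,0]<36)&(hsv[...,1]>130)&(hsv[...,2]>60)&(np.linalg.norm(Q-g,axis=-1)<70)
q=Q[yl]-g;q=q[abs(q[:,0])<6]
for y in range(-45,50,5):
    b=q[(q[:,1]>=y)&(q[:,1]<y+5)]
    if len(b)>4: print(y,len(b),np.percentile(b[:,2],[5,50,95]).round(1))
E
python3 tilt.py
```

```text
11.425 [563.6 -37.4 142. ] [ 0.6  4.5 -2.6] [ 1.25 -0.06 -0.02]
-45 7 [-0.8 -0.3  0.7]
-40 5 [-0.6  0.   1.4]
-35 86 [-1.4  0.3  1.6]
-30 48 [1.1 2.2 3. ]
-10 193 [2.9 3.7 4.7]
-5 218 [3.3 4.3 5.3]
0 225 [3.7 4.6 5.5]
5 229 [4.  5.  6.1]
10 242 [4.6 5.5 6.4]
15 251 [5.  5.9 6.9]
20 263 [5.4 6.4 7.3]
25 262 [5.8 6.7 7.7]
30 286 [5.8 6.9 8. ]
35 416 [-11.5  -0.4   6.2]
```

The stick pivots as planned (4.9° measured). Continuing the arc.

>>> step_arm([
  {"slide":[-0.001,0,-0.006],"roll":0},
  {"slide":[-0.0025,0,-0.012],"roll":0},
  {"slide":[-0.004,0,-0.018],"roll":0},
  {"slide":[-0.0055,0,-0.024],"roll":0},
  {"slide":[-0.0075,0,-0.0295],"roll":0},
])

```text
t: 12.1
eef_pos: [563.9, -45.8, 172.0]
tcp_rot: [-3.142, 0.0, 1.571]
ft_force: [-0.4, 4.8, -2.6]
opening: 0.186
grip_force: 30.0
```

```bash
python3 tilt.py
```

```text
12.1 [563.9 -45.8 172. ] [-0.4  4.8 -2.6] [ 0.97  0.08 -0.14]
-15 48 [-0.1  0.8  1.8]
-10 179 [0.8 1.9 3. ]
-5 189 [2.2 3.2 4.4]
0 205 [3.5 4.5 5.7]
5 215 [4.8 6.  7. ]
10 224 [6.4 7.3 8.3]
15 234 [7.6 8.7 9.7]
20 251 [ 9.1 10.  11.1]
25 257 [10.2 11.3 12.4]
30 293 [11.5 12.5 13.6]
35 480 [ 1.2  8.6 12.6]
40 193 [-6.6 -3.1  0.7]
```

>>> step_arm([
  {"slide":[-0.0025,0,-0.0065],"roll":0},
  {"slide":[-0.0053,0,-0.013],"roll":0},
  {"slide":[-0.0085,0,-0.0195],"roll":0},
  {"slide":[-0.012,0,-0.026],"roll":0},
  {"slide":[-0.012,0,-0.026],"roll":0},
])

```text
t: 12.78
eef_pos: [564.1, -58.2, 198.2]
tcp_rot: [3.141, 0.001, 1.571]
ft_force: [-0.2, 2.3, -1.1]
opening: 0.186
grip_force: 30.0
```

```bash
cat >> tilt.py <<'E'
m=(q[:,1]>-12)&(q[:,1]<28)&(q[:,2]>-8);y,z=q[m,1],q[m,2]
for _ in range(4):
    p=np.polyfit(y,z,1);k=abs(z-np.polyval(p,y))<2.5;y,z=y[k],z[k]
th=np.arctan(p[0]);R,h=172,8.6
# perpendicular offset of grip top from grasp point tells h (13-h)
hh=13-p[1]*np.cos(th)
tip=g[1:]-[R*np.cos(th)-hh*np.sin(th),R*np.sin(th)+hh*np.cos(th)]
print("theta",np.degrees(th).round(1),"h",hh.round(1),"tip y,z",tip.round(1))
E
python3 tilt.py|grep -v '\['; python3 tilt.py|tail -1
```

```text
theta 24.7 h 10.0 tip y,z [-210.1  135.8]
```

>>> step_arm([
  {"slide":[-0.006,0,-0.0075],"roll":0},
  {"slide":[-0.012,0,-0.015],"roll":0},
  {"slide":[-0.019,0,-0.022],"roll":0},
  {"slide":[-0.0266,0,-0.029],"roll":0},
  {"slide":[-0.0266,0,-0.029],"roll":0},
])

```text
t: 13.5
eef_pos: [564.0, -84.9, 227.0]
tcp_rot: [3.141, 0.001, 1.57]
ft_force: [-0.4, 1.1, -1.7]
opening: 0.188
grip_force: 30.0
```

```bash
python3 tilt.py|sed -n '1p;$p'
```

```text
13.5 [564.  -84.9 227. ] [-0.4  1.1 -1.7] [ 0.24 -0.09 -0.02]
theta 38.3 h 11.9 tip y,z [-212.5  130.1]
```

Tilt is 38.3° with the tip in the throat. Sliding in along the axis.

>>> step_arm([
  {"slide":[-0.004,0,0.0034],"roll":0},
  {"slide":[-0.008,0,0.0067],"roll":0},
  {"slide":[-0.012,0,0.01],"roll":0},
  {"slide":[-0.016,0,0.0134],"roll":0},
  {"slide":[-0.02,0,0.0168],"roll":0},
])

```text
t: 14.18
eef_pos: [563.8, -104.6, 209.4]
tcp_rot: [-3.141, -0.0, 1.571]
ft_force: [-1.1, 2.3, -2.0]
opening: 0.186
grip_force: 30.0
```

```bash
python3 tilt.py|sed -n '1p;$p'
```

```text
14.175 [ 563.8 -104.6  209.4] [-1.1  2.3 -2. ] [ 0.88  0.15 -0.16]
theta 38.7 h 11.9 tip y,z [-231.3  111.5]
```

>>> step_arm([
  {"slide":[-0.006,0,0.005],"roll":0},
  {"slide":[-0.012,0,0.01],"roll":0},
  {"slide":[-0.018,0,0.0151],"roll":0},
  {"slide":[-0.024,0,0.0201],"roll":0},
  {"slide":[-0.03,0,0.0252],"roll":0},
])

```text
t: 14.85
eef_pos: [564.0, -134.8, 184.2]
tcp_rot: [3.141, 0.0, 1.571]
ft_force: [-1.1, 2.5, -2.6]
opening: 0.187
grip_force: 30.0
```

```bash
python3 tilt.py|sed -n '1p;$p'
```

```text
14.85 [ 564.  -134.8  184.2] [-1.1  2.5 -2.6] [ 0.69 -0.01 -0.07]
theta 38.8 h 11.9 tip y,z [-261.4   86.2]
```

>>> step_arm([
  {"slide":[-0.006,0,0.005],"roll":0},
  {"slide":[-0.012,0,0.01],"roll":0},
  {"slide":[-0.018,0,0.0151],"roll":0},
  {"slide":[-0.024,0,0.0201],"roll":0},
  {"slide":[-0.029,0,0.0243],"roll":0},
])

```text
t: 15.52
eef_pos: [564.0, -163.8, 160.0]
tcp_rot: [3.142, 0.0, 1.571]
ft_force: [0.5, 1.7, -1.7]
opening: 0.181
grip_force: 30.0
```

>>> step_arm([
  {"slide":[-0.0015,0,0.0013],"roll":0},
  {"slide":[-0.003,0,0.0025],"roll":0},
  {"slide":[-0.0045,0,0.0038],"roll":0},
  {"slide":[-0.006,0,0.005],"roll":0},
  {"slide":[-0.006,0,0.005],"roll":0},
])

```text
t: 16.15
eef_pos: [563.9, -169.4, 155.2]
tcp_rot: [-3.142, 0.0, 1.571]
ft_force: [0.4, 1.2, -3.6]
opening: 0.193
grip_force: 30.0
```

```bash
python3 tilt.py|sed -n '1p;$p'
```

```text
16.15 [ 563.9 -169.4  155.2] [ 0.4  1.2 -3.6] [ 0.51 -0.13  0.01]
theta 38.8 h 11.9 tip y,z [-296.    57.1]
```

Nearly home. Continuing in 1 mm steps until the collar meets the rim.

>>> step_arm([
  {"slide":[-0.0008,0,0.0006],"roll":0},
  {"slide":[-0.0015,0,0.0013],"roll":0},
  {"slide":[-0.0023,0,0.0019],"roll":0},
])

```text
t: 16.58
eef_pos: [563.9, -171.6, 153.4]
tcp_rot: [3.142, 0.0, 1.571]
ft_force: [-0.5, 2.5, -0.8]
opening: 0.189
grip_force: 30.0
```

>>> step_arm([
  {"slide":[-0.0008,0,0.0006],"roll":0},
  {"slide":[-0.0015,0,0.0013],"roll":0},
])

```text
t: 16.82
eef_pos: [564.0, -173.2, 152.1]
tcp_rot: [3.141, 0.0, 1.571]
ft_force: [-1.0, 1.7, -1.6]
opening: 0.188
grip_force: 30.0
```

>>> step_arm([
  {"slide":[-0.0008,0,0.0006],"roll":0},
  {"slide":[-0.0015,0,0.0013],"roll":0},
])

```text
t: 17.08
eef_pos: [563.9, -174.7, 150.8]
tcp_rot: [3.142, 0.0, 1.571]
ft_force: [0.3, 2.5, -1.1]
opening: 0.19
grip_force: 30.0
```

>>> step_arm([
  {"slide":[-0.0008,0,0.0006],"roll":0},
  {"slide":[-0.0015,0,0.0013],"roll":0},
])

```text
t: 17.32
eef_pos: [564.0, -175.2, 150.3]
tcp_rot: [3.141, -0.001, 1.571]
ft_force: [-2.3, 12.8, 12.4]
opening: 0.187
grip_force: 30.0
```

Collar contact (18 N, well under 60). Holding it seated for about 1.2 s.

>>> step_arm([
  {"slide":[0,0,0],"roll":0},
  {"slide":[0,0,0],"roll":0},
  {"slide":[0,0,0],"roll":0},
  {"slide":[0,0,0],"roll":0},
  {"slide":[0,0,0],"roll":0},
])

```text
t: 17.95
eef_pos: [564.0, -175.2, 150.4]
tcp_rot: [3.141, -0.001, 1.571]
ft_force: [-2.3, 8.2, 8.1]
opening: 0.188
grip_force: 30.0
```

>>> step_arm([
  {"slide":[0,0,0],"roll":0},
  {"slide":[0,0,0],"roll":0},
  {"slide":[0,0,0],"roll":0},
  {"slide":[0,0,0],"roll":0},
  {"slide":[0,0,0],"roll":0},
])

```text
t: 18.58
eef_pos: [563.9, -175.2, 150.3]
tcp_rot: [3.141, -0.001, 1.571]
ft_force: [-1.5, 9.2, 6.1]
opening: 0.184
grip_force: 30.0
```

```bash
python3 tilt.py|sed -n '1p;$p'
python3 - <<'E'
from h import *
d=shot("wrist");cv2.imwrite("pics/seat.png",cv2.resize(d["color"][190:350,180:340],(600,600),interpolation=cv2.INTER_CUBIC)[...,::-1])
P=cloud(d);g=state()["eef_pos"]
hsv=cv2.cvtColor(d["color"],cv2.COLOR_RGB2HSV)
m=(abs(P[...,0]-g[0])<4)&(P[...,1]<g[1])&(P[...,1]>-240)&(P[...,2]>110)&(P[...,2]<200)
for y in range(-240,-170,4):
    b=m&(P[...,1]>=y)&(P[...,1]<y+4)
    if b.sum(): print(y,b.sum(),P[b][:,2].max().round(1),d["color"][b].mean(0).round())
E
```

```text
18.575 [ 563.9 -175.2  150.3] [-1.5  9.2  6.1] [ 1.86  0.31 -0.  ]
theta 38.8 h 11.9 tip y,z [-301.8   52.3]
-200 23 153.3 [172. 126.  29.]
-196 26 157.3 [191. 148.  12.]
-192 55 160.9 [195. 153.   7.]
-188 57 163.8 [196. 153.   8.]
-184 63 167.3 [196. 153.   8.]
-180 65 170.5 [196. 153.   7.]
-176 16 171.0 [196. 154.   7.]
```

View pics/seat.png

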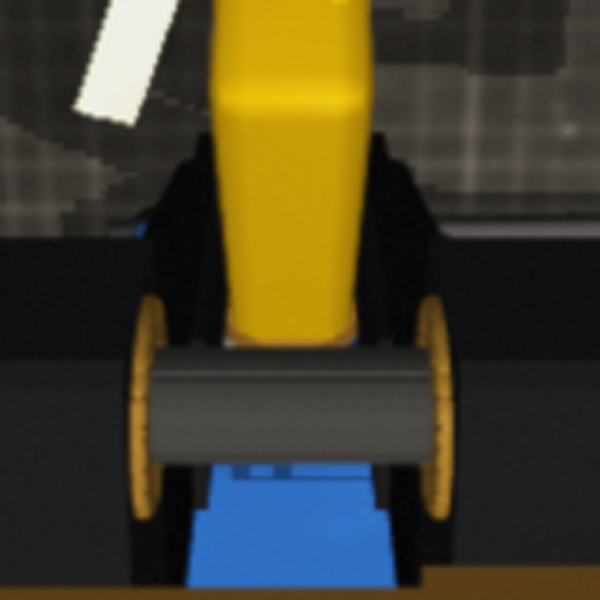

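The crop shows the brass collar down at the tube mouth at (290, 335), in line. I'll add a small extra press to be sure, then hold.

>>> step_arm([
  {"slide":[-0.0004,0,0.0003],"roll":0},
  {"slide":[-0.0008,0,0.0006],"roll":0},
  {"slide":[-0.0008,0,0.0006],"roll":0},
  {"slide":[-0.0008,0,0.0006],"roll":0},
  {"slide":[-0.0008,0,0.0006],"roll":0},
])

```text
t: 19.3
eef_pos: [564.0, -175.3, 150.3]
tcp_rot: [3.141, -0.002, 1.571]
ft_force: [-3.4, 14.3, 12.5]
opening: 0.188
grip_force: 30.0
```

>>> step_arm([
  {"slide":[0,0,0],"roll":0},
  {"slide":[0,0,0],"roll":0},
  {"slide":[0,0,0],"roll":0},
])

```text
t: 19.68
eef_pos: [564.0, -175.3, 150.3]
tcp_rot: [3.141, -0.002, 1.571]
ft_force: [-3.8, 13.9, 14.0]
opening: 0.189
grip_force: 30.0
```

Solid stop, so it is seated. Drawing it out along the same line until the tip is back in the flare, then swinging the grip down to level it.

>>> step_arm([
  {"slide":[0.008,0,-0.0067],"roll":0},
  {"slide":[0.024,0,-0.0202],"roll":0},
  {"slide":[0.044,0,-0.037],"roll":0},
  {"slide":[0.064,0,-0.0537],"roll":0},
  {"slide":[0.08,0,-0.0671],"roll":0},
])

```text
t: 20.3
eef_pos: [563.8, -95.2, 217.4]
tcp_rot: [3.141, 0.0, 1.571]
ft_force: [-1.0, 0.5, -4.2]
opening: 0.191
grip_force: 30.0
```

>>> step_arm([
  {"slide":[0.006,0,-0.005],"roll":0},
  {"slide":[0.0126,0,-0.0106],"roll":0},
  {"slide":[0.0126,0,-0.0106],"roll":0},
])

```text
t: 20.68
eef_pos: [564.4, -84.3, 227.1]
tcp_rot: [3.14, 0.001, 1.571]
ft_force: [0.3, 0.3, -1.6]
opening: 0.186
grip_force: 30.0
```

```bash
python3 tilt.py|sed -n '1p;$p'
```

```text
20.675 [564.4 -84.3 227.1] [ 0.3  0.3 -1.6] [-0.04 -0.12 -0.02]
theta 38.6 h 11.9 tip y,z [-211.4  129.5]
```

>>> step_arm([
  {"slide":[0.007,0,0.007],"roll":0},
  {"slide":[0.0135,0,0.014],"roll":0},
  {"slide":[0.0195,0,0.0215],"roll":0},
  {"slide":[0.025,0,0.029],"roll":0},
  {"slide":[0.025,0,0.029],"roll":0},
])

```text
t: 21.35
eef_pos: [563.8, -58.7, 196.9]
tcp_rot: [-3.141, -0.0, 1.571]
ft_force: [0.4, -1.2, -0.7]
opening: 0.185
grip_force: 30.0
```

```bash
python3 tilt.py|sed -n '1p;$p'
```

```text
21.35 [563.8 -58.7 196.9] [ 0.4 -1.2 -0.7] [-0.05 -0.13  0.04]
theta 27.7 h 11.3 tip y,z [-205.7  125.9]
```

>>> step_arm([
  {"slide":[0.0035,0,0.006],"roll":0},
  {"slide":[0.0065,0,0.012],"roll":0},
  {"slide":[0.0095,0,0.018],"roll":0},
  {"slide":[0.012,0,0.0235],"roll":0},
  {"slide":[0.012,0,0.0235],"roll":0},
])

```text
t: 22.02
eef_pos: [563.8, -47.1, 173.6]
tcp_rot: [-3.141, -0.0, 1.571]
ft_force: [-0.0, 1.1, -0.6]
opening: 0.188
grip_force: 30.0
```

```bash
python3 tilt.py|sed -n '1p;$p'
```

```text
22.025 [563.8 -47.1 173.6] [-0.   1.1 -0.6] [-0.11 -0.16  0.01]
theta 18.3 h 11.1 tip y,z [-206.9  128.1]
```

Tracking well. Continuing to level.

>>> step_arm([
  {"slide":[0.0025,0,0.006],"roll":0},
  {"slide":[0.0045,0,0.012],"roll":0},
  {"slide":[0.0065,0,0.018],"roll":0},
  {"slide":[0.008,0,0.024],"roll":0},
  {"slide":[0.008,0,0.024],"roll":0},
])

```text
t: 22.7
eef_pos: [563.7, -39.1, 149.5]
tcp_rot: [-3.141, -0.0, 1.571]
ft_force: [-0.0, 0.8, -0.5]
opening: 0.189
grip_force: 30.0
```

```bash
python3 tilt.py|sed -n '1p;$p'
```

```text
22.7 [563.7 -39.1 149.5] [-0.   0.8 -0.5] [-0.05 -0.11 -0.  ]
theta 9.0 h 10.9 tip y,z [-207.3  130.9]
```

>>> step_arm([
  {"slide":[0.001,0,0.006],"roll":0},
  {"slide":[0.002,0,0.012],"roll":0},
  {"slide":[0.003,0,0.018],"roll":0},
  {"slide":[0.0035,0,0.025],"roll":0},
  {"slide":[0.0035,0,0.025],"roll":0},
])

```text
t: 23.38
eef_pos: [563.7, -35.7, 124.4]
tcp_rot: [-3.141, -0.0, 1.571]
ft_force: [-0.0, 1.6, -0.2]
opening: 0.188
grip_force: 30.0
```

```bash
python3 tilt.py|sed -n '1p;$p'
```

```text
23.375 [563.7 -35.7 124.4] [-0.   1.6 -0.2] [-0.08 -0.09 -0.01]
theta -0.3 h 10.8 tip y,z [-207.8  133.6]
```

Level (-0.3°). Backing straight out, then over the tray and down to about 10 cm.

>>> step_arm([
  {"slide":[0.01,0,0],"roll":0},
  {"slide":[0.025,0,0],"roll":0},
  {"slide":[0.045,0,0],"roll":0},
  {"slide":[0.065,0,0],"roll":0},
  {"slide":[0.08,0,0],"roll":0},
])

```text
t: 24.05
eef_pos: [563.8, 46.0, 125.1]
tcp_rot: [3.142, 0.0, 1.572]
ft_force: [-0.3, 0.7, -1.2]
opening: 0.188
grip_force: 30.0
```

>>> step_arm([
  {"slide":[0.02,-0.007,0.005],"roll":0},
  {"slide":[0.04,-0.015,0.012],"roll":0},
  {"slide":[0.06,-0.022,0.02],"roll":0},
  {"slide":[0.075,-0.028,0.026],"roll":0},
  {"slide":[0.08,-0.03,0.03],"roll":0},
])

```text
t: 24.68
eef_pos: [533.4, 125.2, 94.6]
tcp_rot: [-3.141, 0.0, 1.572]
ft_force: [-0.3, -0.6, -1.5]
opening: 0.185
grip_force: 30.0
```

>>> step_arm([
  {"slide":[0,0,0],"roll":0},
  {"slide":[0,0,0],"roll":0},
  {"slide":[0,0,0],"roll":0},
  {"slide":[0,0,0],"roll":0},
])

```text
t: 25.18
eef_pos: [534.1, 123.9, 95.2]
tcp_rot: [3.141, 0.0, 1.57]
ft_force: [-0.6, -0.0, -2.0]
opening: 0.189
grip_force: 30.0
```

```bash
python3 tilt.py|sed -n '1p;$p'; python3 look.py -120 60
python3 - <<'E'
from h import *
d=shot("side");cv2.imwrite("pics/end.png",cv2.resize(d["color"][150:260,170:320],(750,550))[...,::-1])
E
```

```text
25.175 [534.1 123.9  95.2] [-0.6 -0.  -2. ] [ 0.03 -0.16  0.04]
theta -0.1 h 10.9 tip y,z [-48.2 103.8]
25.275 [534.  124.   95.2] [3.141 0.    1.571] [-0.3 -0.  -1.9] 29.999535083770752
side 17 dir [ 0.005 -1.    -0.003] at [533.   16.5 107. ] slope deg -0.2 yaw off 0.3 ymin -28.5
wrist 72 dir [-0.997 -0.008 -0.082] at [534.2  68.6 107.1] slope deg -4.7 yaw off -57.1 ymin 66.0
top 47 dir [ 0.011 -1.     0.028] at [531.8 -15.  106.9] slope deg 1.6 yaw off 0.6 ymin -39.9
```

View pics/end.png

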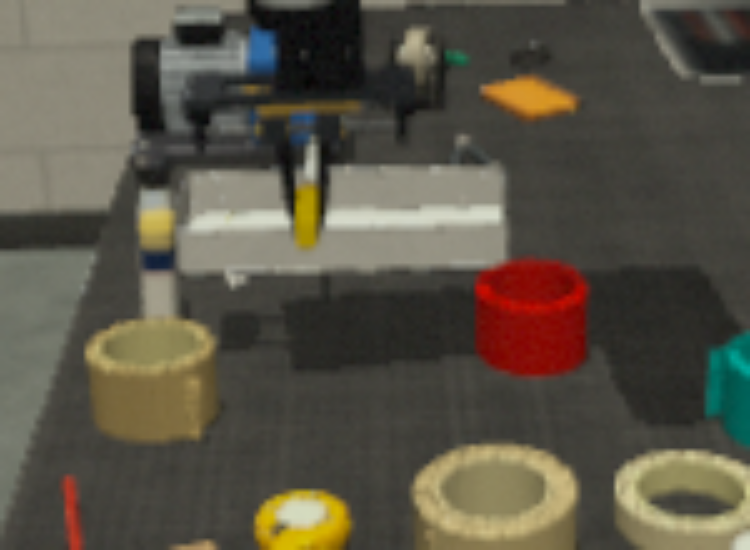

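The side crop shows the stick held level (grip at (308, 215)) with the rod over the tray. The bottle, rolls and tape measure are untouched. The tip is at about (533, -48, 104), level to within 2°, so I'm handing in.

```bash
python3 -c "
from cell import env,state
print(abs(state()['qvel']).max());print(env.job_done())"
```

```text
0.0018303080961422427
the job is handed in; nothing more can be done
None
```

The dipstick went into the dip tube until the collar stopped on the mouth, stayed there about two seconds (peak push about 20 N), and was drawn out; I handed the job in with it held level, its tip about 104 mm above the bench over the white tray, but the hand-in returned no verdict.

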